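# Hold the sprung probe on the mark of the righted pillar

## Robot

A 7-joint arm with a two-finger parallel gripper is mounted at the origin on the work surface. World frame = base frame: x ahead of the robot, y to its left, z up, the work surface at z = 0. Lengths are in m, angles in rad, forces in N, time in s.
With the tool pointing down it reaches from about 0.425 to 0.825 m from the base axis. Payload 3.6 kg.
Tool frame: the origin (TCP) lies on the centre line of the jaws, within the pads' length; the fingertips stand 25 mm ahead of it and the grasp point (between the pads) lies 6 mm ahead of it (env.tips_ahead is the distance from the TCP to the fingertips, in m); z points along the fingers, x is the direction in which the jaws open and shut, and the axes are right-handed (so a half turn about z gives the same grasp; the last joint's range is limited). The gripper opens to 93 mm and grips with 3 to 60 N. Pads are 15 mm wide; open, the fingers measure 128 mm over their backs; the gripper's body (75 mm by 188 mm) begins 65 mm behind the grasp point.
Start: joints at [-1.131, 0.615, -0.013, 1.423, 0.008, 1.103, -0.04], TCP at [0.292, 0.58, 0.244] pointing down, gripper open.
Joint ranges: [-3.12, 3.12], [-0.3, 2.06], [-1.34, 1.32], [0.26, 2.42], [-1.36, 4.5], [0.01, 1.98], [-2.84, 2.84]. Speed limits (rad/s): [2.79, 2.79, 3.14, 3.14, 3.14, 3.14, 3.14].

## Interface

Orientations are given as [roll, pitch, yaw] about the fixed x, y, z axes, in that order (R = Rz(yaw) Ry(pitch) Rx(roll)).
In Python, from plant import env gives the robot as it stands. The module is installed in compiled form; this text tells all that it offers.
- The arm moves only by the tool step_arm, never from a script. Its argument "rows" is a list of rows, each a list of 5 numbers: the shift along the tool's x, y, z in units of 30 mm (1.0 is 30 mm), then the turn about the tool's z in units of 8 degrees (1.0 is 8 degrees), then the finger opening in mm, from 0 to 93. In form: [[dx, dy, dz, twist, hand], ...]. A call has 1 to 12 rows; each row shifts and turns the commanded pose from where the row before left it, along the tool's axes as they then stand; what a row does not reach is not made up. A row lasts 1/10 s, in which the tool goes at most 50 mm and 8.59 degrees, less where a joint would pass 70% of its speed; a pose out of reach is approached as far as the arm can. A call is refused whole if a number of a shift passes 1 or a number of a turn 1, either way. A call with a gripper value outside its range is refused whole. The fingers move at their own pace and stop on an object; the grip force is fixed at half the most. Time passes only in rows, so rows that do not move let the fingers close. It gives the time, the measured TCP pose, the force and the opening at its end, in the units of the state.
- env.sense(): the state, without advancing time (a new reading comes with each control period).
- env.read_camera(name): name is "scene" or "top"; returns (picture, depth): 480x640x3 uint8, red, green, blue; 480x640 float32, m along the optical axis (not along the pixel's ray), 0 where there is no reading.
- env.camera_model(name): a dict with "fovy" (degrees; the focal length in pixels is half the picture's height over the tangent of half this angle, whatever the lens; pixels are square), "cx", "cy" (the principal point, pixels), "R" (3x3) and "t" (3): a world point X has camera coordinates R X + t. Camera axes: x right, y down, z forward; pixel columns grow to the right and rows downward; lengths in m; the calibration is good to about 2 mm. A picture is of the moment at which its call begins. camera_model takes no time and is no camera call.
- env.finish_job(): hands the job in, once; it reports no verdict.
The state is a dict: "t": time; "joint_positions": joint angles; "qvel": joint speeds; "tau": joint torques, N m; "tcp_pos": TCP position; "orientation": TCP orientation; "contact_force": force on the tool from outside, world axes, zero at the start; "ft_torque": the same for the moment, N m; "opening": finger opening in m.
Only numpy, scipy, OpenCV 4.12 (cv2) and the standard library are available. Lean on these libraries where they do the work, as an engineer would, in place of code of your own. Each camera call takes 0.05 s, during which the arm holds its last target.

## Task

The aluminium pillar has fallen over on the bench: stand it upright on its square foot on the low dark steel block, with the whole foot on the block, and let go of it. Then take the pen-shaped probe out of its wooden stand and hold it upright with its nose inside the small scribed ring in the middle of the pillar's top, pressing gently so that the sprung nose is about half way in. Finish while still holding the probe there, pillar standing free under it, and leave the other things on the bench where they are.

Things in the scene. Friction and masses are not known exactly. Their poses are not given: they have to be found in the camera images.
- post: aluminium pillar, sizes in mm: 100 long, about 0.36 kg: square foot 44 x 44 x 10, square shank 34 x 34 x 80, round head 44 diameter x 10. Starts lying on a side of the foot, axis level 22 above the bench, head pointing to the robot's side. Origin at the centre of the foot's underside, z from foot to head, x and y square to the flats
- post_mark (a point): centre of the pillar's head face, 100 mm from the origin along z: scribed cross with a ring 12 mm in diameter. z is the pillar's z, outwards from the face
- block: fixed dark steel block, flat, 140 x 140 x 25 mm high, to the left or right. Origin at the centre of its underside on the bench, z up, x and y along its sides
- block_top (a point): centre of the block's top face, z up
- stand: fixed wooden stand, 80 x 80 x 60 mm high, on the other side from the block, with one upright hole 19 mm in diameter in its middle that holds the probe. Origin at the centre of its underside, z up
- stand_hole (a point): centre of the hole's mouth on the stand's top, z up
- probe: pen-like probe, 0.13 kg, sizes in mm, stands nose down in the stand. Origin at the tip of the nose when fully out (there 10 above the bench), z up the axis. Heights along z: brass nose 6 diameter 0-14; steel barrel, widening to 16 diameter, to 50; black collar 32 diameter, resting on the stand, to 58; grey square handle 22 x 22, flats along x and y, to 140; cap to 144
- probe_tip (a point): tip of the probe's sprung nose; moves with the nose
- nose (a joint): how far the probe's sprung nose is pressed in: 0 fully out, 0.010 m fully in; the spring takes 0.3 N to start and 6.3 N fully in (600 N/m)
- file_a: bystander: flat file with a black handle, lies by the right edge, 310 long. Sizes in mm; origin at its underside
- file_b: bystander: flat file with a black handle, lies by the left edge, 310 long. Sizes in mm; origin at its underside
- hammer: bystander: hammer with a wooden handle lying beyond the middle. Sizes in mm; origin at its underside
- tee: bystander: T of copper tube 22 in diameter, 90 x 60, lying beyond the middle left. Sizes in mm; origin at its underside
- marker: bystander: black marker pen lying near the robot, 125 long, 12 thick. Sizes in mm; origin at its underside
- nut: bystander: steel hex nut, 32 wide, 13 high, near the robot. Sizes in mm; origin at its underside
- plate: bystander: flat steel plate with a rounded end, 95 x 50 x 5, beyond the pillar. Sizes in mm; origin at its underside
- tin: bystander: open aluminium cup, 70 in diameter, 70 high, beyond the right middle. Sizes in mm; origin at its underside
Not all that is in view belongs to the job. Of the things like the probe, leave any that is purple; of the rest the larger one is meant.

How it is judged:
On the way, in this order (a step that is already met when the one before it is completed fails the run):
1. the pillar stands upright on its foot on the block, let go (angle between post's own z axis and vertical below 0.06 rad and x of post in the frame of block_top between -0.05 and 0.05 m and y of post in the frame of block_top between -0.05 and 0.05 m and z of post in the frame of block_top between -0.004 and 0.004 m and contact force between each of the arm, the fingers and post below 0.1 N and linear speed of post below 0.02 m/s), for 0.3 s.
2. the probe is in the fingers, drawn out of the stand (contact force between the fingers and probe above 1 N and z of probe_tip in the frame of stand_hole above 0.01 m), for 0.2 s.
At the end, for the whole second after the job is handed in: Pillar upright (0.06 rad), its foot centre within 50 mm of the block's centre along each side, untouched by the robot; probe held in the fingers, still, upright (0.1 rad), nose tip on the pillar's top within 6 mm of the mark's centre and pressed in 2.5 to 8 mm (1 to 8 N) (angle between post's own z axis and vertical below 0.06 rad and x of post in the frame of block_top between -0.05 and 0.05 m and y of post in the frame of block_top between -0.05 and 0.05 m and z of post in the frame of block_top between -0.004 and 0.004 m and contact force between each of the arm, the fingers and post below 0.1 N and horizontal distance between probe_tip and post_mark below 0.006 m and z of probe_tip in the frame of post_mark below 0.004 m and angle between probe's own z axis and vertical below 0.1 rad and value of joint nose between 0.0025 and 0.008 m and contact force between probe and post between 1 and 8 N and contact force between the fingers and probe above 1 N and linear speed of probe below 0.01 m/s); the arm keeps its last pose, push and grip.
It fails at once if the probe is driven hard into the pillar (over 15 N) (contact force between probe and post above 15 N).
It fails at once if another thing on the bench is moved by over 30 mm (distance of any of file_a, file_b, hammer, tee, marker, nut, plate, tin from where it was at the start of the episode above 0.03 m).
It also fails if it takes over 72 s, if anything falls off the work surface, if the arm or the gripper's body presses on something with over 40 N, if the wrist force passes 120 N, or if a joint passes its speed limit or range.

## Working session

There is one attempt and no reset: what is moved stays moved. The work goes in short steps, Python scripts to look and compute and a tool call to move; the robot and the scene stay as the last step left them, time stands still between calls to the robot, and variables do not carry over. Pictures are saved under pics/ and viewed, and the job is handed in when it is done.

Besides the shell and the picture viewer there is one more tool, called as name(argument=value, ...), one argument or row to a line, values as JSON. step_arm: Moves the arm, as the interface text tells. Its arguments: {"type":"object","properties":{"rows":{"type":"array","items":{"type":"array","items":{"type":"number"}}}},"required":["rows"]}

```bash
mkdir -p pics; ls
python3 - <<'E'
from plant import env
import cv2, numpy as np
print(env.sense())
for n in ("scene","top"):
    p,d=env.read_camera(n); print(n,env.camera_model(n))
    cv2.imwrite(f"pics/{n}0.png",p[:,:,::-1]); np.save(f"pics/{n}0d.npy",d)
E
```

```text
pics
{'t': 0.0, 'joint_positions': array([-1.13048984,  0.61590605, -0.01263564,  1.42482871,  0.00807926,
        1.10340224, -0.04042536]), 'qvel': array([ 1.08999901e-03,  4.26080066e-04,  3.95951011e-04,  1.04797819e-03,
        3.21644952e-04, -2.69360813e-05, -3.47896063e-04]), 'tau': array([-1.58673520e-04, -4.58922815e+01,  2.08927025e-01, -1.65740454e+01,
       -6.11523609e-02,  2.03823717e-02,  2.17057377e-04]), 'tcp_pos': array([0.29218475, 0.57984236, 0.24251283]), 'orientation': array([3.14158767e+00, 2.49501430e-03, 1.10403686e+00]), 'contact_force': array([0.36270552, 0.69061975, 0.50787079]), 'ft_torque': array([ 0.03287392, -0.06288083, -0.03378169]), 'opening': 0.09278642405596034}
scene {'fovy': 56.430488770392834, 'cx': 310.20238672887086, 'cy': 241.21725173136483, 'R': array([[ 0.54741916,  0.8366592 , -0.01826601],
       [ 0.56099974, -0.38307885, -0.73384596],
       [-0.62097629,  0.39147411, -0.67907029]]), 't': array([-0.33655509, -0.28354007,  1.44018097])}
top {'fovy': 48.72190410831212, 'cx': 307.44597914202143, 'cy': 241.77902469179998, 'R': array([[-0.01889786, -0.99960816, -0.02064935],
       [-0.99146654,  0.02140034, -0.12859284],
       [ 0.12898435,  0.01804301, -0.99148247]]), 't': array([0.02383582, 0.58044774, 1.26056157])}
```

View pics/scene0.png

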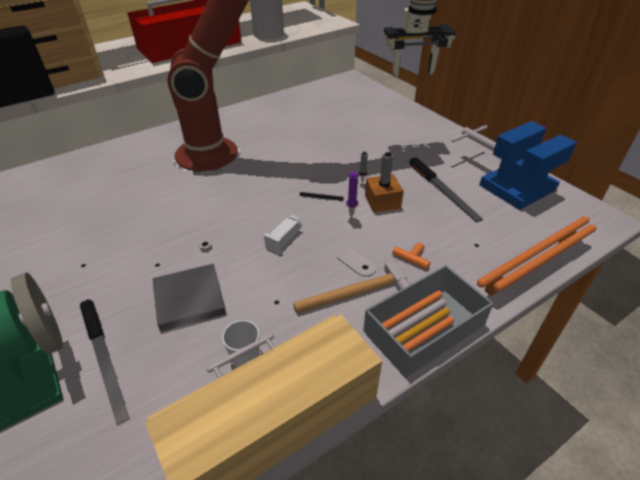

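View pics/top0.png

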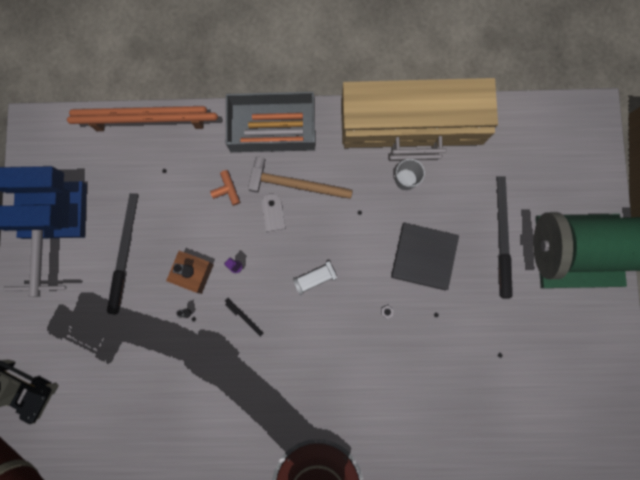

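Run:
```python
import cv2,numpy as np
s=cv2.imread("pics/scene0.png");t=cv2.imread("pics/top0.png")
def c(i,x0,y0,x1,y1,f,n):
    cv2.imwrite(n,cv2.resize(i[y0:y1,x0:x1],None,fx=f,fy=f,interpolation=cv2.INTER_CUBIC))
c(t,150,230,350,350,4,"pics/c1.png")
c(t,280,205,480,325,4,"pics/c2.png")
c(s,250,140,420,265,4.6,"pics/c3.png")
```

```text
(no output)
```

View pics/c1.png

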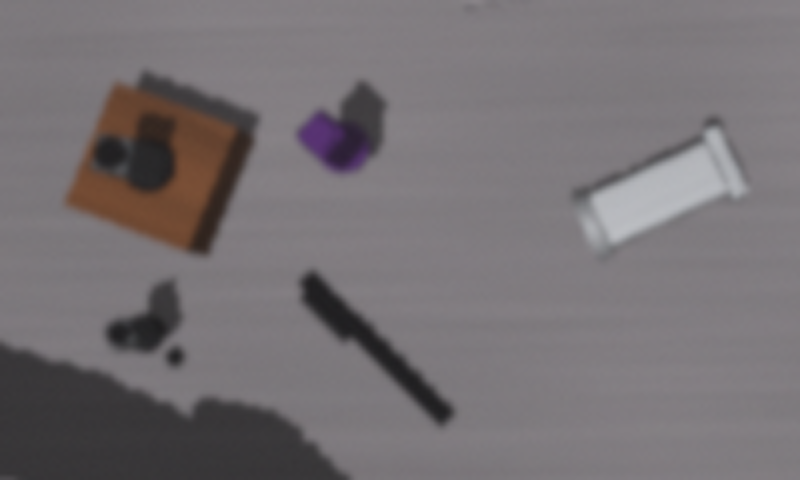

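View pics/c2.png

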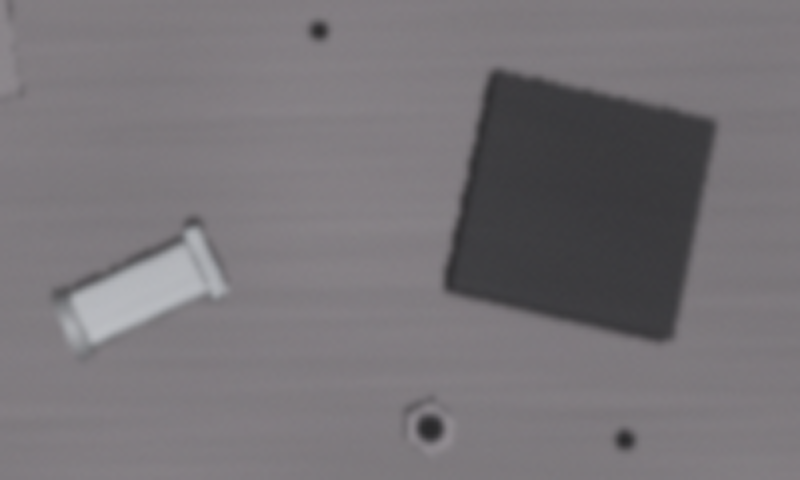

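View pics/c3.png

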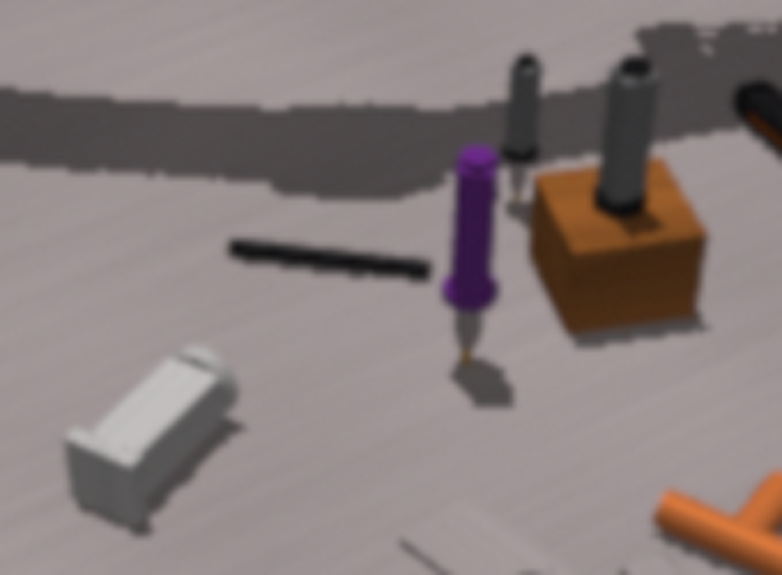

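```bash
cat > h.py <<'E'
import numpy as np,cv2
from plant import env
def cloud(n,d):
    m=env.camera_model(n);f=240/np.tan(np.radians(m["fovy"]/2))
    v,u=np.mgrid[:480,:640]
    P=np.stack([(u-m["cx"])*d/f,(v-m["cy"])*d/f,d],-1)
    return (P-m["t"])@m["R"]
def ray(n,u,v,z):
    m=env.camera_model(n);f=240/np.tan(np.radians(m["fovy"]/2))
    r=m["R"].T@np.array([(u-m["cx"])/f,(v-m["cy"])/f,1]);o=-m["R"].T@m["t"]
    return o+r*(z-o[2])/r[2]
def proj(n,X):
    m=env.camera_model(n);f=240/np.tan(np.radians(m["fovy"]/2))
    c=m["R"]@np.asarray(X)+m["t"];return m["cx"]+f*c[0]/c[2],m["cy"]+f*c[1]/c[2]
E
python3 - <<'E'
from h import *
d=np.load("pics/top0d.npy");W=cloud("top",d)
np.set_printoptions(precision=4,suppress=True)
def reg(x0,y0,x1,y1,zl,zh):
    S=W[y0:y1,x0:x1].reshape(-1,3);S=S[(S[:,2]>zl)&(S[:,2]<zh)];return S
print("bench z",np.median(W[300:330,420:480,2]))
for nm,a in dict(post=(285,250,345,300,.03,.06),block=(380,215,470,300,.015,.04),stand=(160,245,220,300,.05,.07),cap=(160,245,220,300,.12,.2)).items():
    S=reg(*a);r=cv2.minAreaRect(S[:,:2].astype(np.float32)*1000)
    print(nm,len(S),np.median(S[:,2]),r)
S=reg(285,250,345,300,.03,.06);c=S[:,:2].mean(0);u,s,v=np.linalg.svd(S[:,:2]-c,full_matrices=False)
print(c,v[0],np.ptp((S[:,:2]-c)@v[0])); a=(S[:,:2]-c)@v[0]
for lo in np.arange(-.06,.06,.01):
    k=(a>=lo)&(a<lo+.01)
    if k.any(): b=(S[k,:2]-c)@v[1];print(lo.round(3),np.median(S[k,2]),b.min(),b.max())
# scene check of pixels
for n,u,v,z in [("top",423,222,.025),]:pass
pts=dict(b1=(280+495/4,205+72/4),b2=(280+716/4,205+122/4),b3=(280+670/4,205+341/4),b4=(280+447/4,205+291/4))
B=[ray("top",*p,.025)for p in pts.values()];print(B,np.mean(B,0))
st=[(150+118/4,230+86/4),(150+238/4,230+128/4),(150+190/4,230+250/4),(150+68/4,230+203/4)]
B=[ray("top",*p,.06)for p in st];print(B,np.mean(B,0))
print("cap",ray("top",150+110/4,230+153/4,.154))
print("collar",ray("top",150+149/4,230+162/4,.068))
print("head top edge",ray("top",280+54/4,205+293/4,.022),ray("top",280+85/4,205+355/4,.022))
print("foot corners",ray("top",280+190/4,205+225/4,.044),ray("top",280+222/4,205+297/4,.044))
# cap in scene
print("scene cap",ray("scene",250+633/4.6,140+70/4.6,.154))
E
```

```text
bench z -5.2097213074622446e-05
post 610 0.039410927140327776 ((491.9879150390625, -2.976276397705078), (43.056678771972656, 99.66917419433594), 24.026628494262695)
block 3253 0.02467720088743642 ((542.45458984375, -277.27777099609375), (141.7975311279297, 140.869384765625), 75.51202392578125)
stand 939 0.06038563627263751 ((514.0371704101562, 301.902587890625), (83.11222839355469, 79.97625732421875), 67.97884368896484)
cap 125 0.15039411201872066 ((513.7701416015625, 301.1250915527344), (21.84661865234375, 21.879579544067383), 80.49873352050781)
[ 0.4927 -0.0036] [ 0.4075 -0.9132] 0.0996696116161134
-0.06 0.0413850524560366 -0.017326299655895473 0.009286997673907992
-0.05 0.04082361022072503 -0.018281125533857766 0.018747082311572752
-0.04 0.038864491427220337 -0.016033757092601644 0.017427122536328526
-0.03 0.039738939356760546 -0.016624139712835904 0.016666522561150865
-0.02 0.03827503253075853 -0.016717153572731035 0.016342408266826498
-0.01 0.03923153082117594 -0.016545442046904606 0.01719149322413814
0.0 0.03844569632408941 -0.01637394945121577 0.016899264303764355
0.01 0.03894034851089315 -0.016918565757787257 0.016556369703314717
0.02 0.039301004820596966 -0.017047750643033124 0.016828334689679657
0.03 0.038620450415630156 -0.020056106556579408 0.019869546683072375
0.04 0.04394295741008156 -0.021934228857940302 0.02112281420857451
[array([ 0.6242, -0.227 ,  0.025 ]), array([ 0.59  , -0.3612,  0.025 ]), array([ 0.4563, -0.326 ,  0.025 ]), array([ 0.4894, -0.192 ,  0.025 ])] [ 0.54   -0.2766  0.025 ]
[array([0.5609, 0.3209, 0.06  ]), array([0.534 , 0.2481, 0.06  ]), array([0.4615, 0.2765, 0.06  ]), array([0.491 , 0.3502, 0.06  ])] [0.5118 0.2989 0.06  ]
cap [0.5125 0.3002 0.154 ]
collar [0.514  0.2997 0.068 ]
head top edge [0.4932 0.0484 0.022 ] [0.4549 0.03   0.022 ]
foot corners [ 0.5314 -0.0357  0.044 ] [ 0.4874 -0.054   0.044 ]
scene cap [0.5231 0.2964 0.154 ]
```

step_arm(
  rows=[
    [-1,1,0,0,93],
    [-1,1,0,0,93],
    [-1,1,0,0,93],
    [-1,1,0,0,93],
    [-1,1,0,0,93],
    [-1,1,0,0,93],
    [-1,1,0,0,93],
    [-1,1,0,0,93],
    [-1,1,0,0,93],
    [-1,1,0,0,93],
    [-1,1,0,0,93],
    [-1,1,0,0,93],
  ],
)

```text
t: 1.3
tcp_pos: [0.452, 0.0953, 0.2435]
orientation: [-3.141, 0.0, 1.104]
contact_force: [1.1, -0.2, 0.3]
opening: 0.0929
```

step_arm(
  rows=[
    [0,0,0,0.8,93],
    [0,0,0,0.8,93],
    [0,0,0,0.8,93],
    [0,0,0,0.8,93],
    [0,0,0,0.8,93],
    [0,0,0,0.9,93],
    [0,0,0,0,93],
  ],
)

```text
t: 2.0
tcp_pos: [0.4517, 0.097, 0.2433]
orientation: [3.142, 0.001, 0.42]
contact_force: [0.1, 0.8, -0.9]
opening: 0.093
```

step_arm(
  rows=[
    [-0.13,0.7,0.5,0,93],
    [0,0.7,0.8,0,93],
    [0,0.69,1,0,93],
    [0,0,1,0,93],
    [0,0,1,0,93],
    [0,0,0,0,93],
  ],
)

```text
t: 2.6
tcp_pos: [0.4713, 0.0378, 0.1116]
orientation: [-3.139, 0.008, 0.422]
contact_force: [-0.8, -0.2, 0.3]
opening: 0.0931
```

Run:
```python
from h import *
s=env.sense();print(s["tcp_pos"],s["orientation"])
p,d=env.read_camera("scene")
cv2.imwrite("pics/s1.png",cv2.resize(p[140:290,200:400,::-1],None,fx=4,fy=4,interpolation=2))
```

```text
[0.47126402 0.03780084 0.11162485] [-3.1388086   0.00806445  0.42189979]
```

View pics/s1.png

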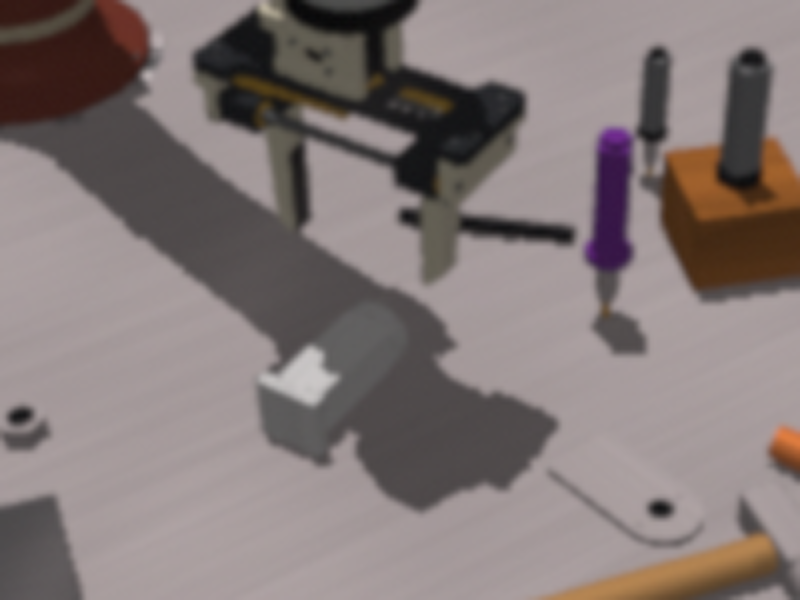

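step_arm(
  rows=[
    [0.07,0.03,0.7,0,93],
    [0,0,0.7,0,93],
    [0,0,0.6,0,93],
    [0,0,0.4,0,93],
    [0,0,0.25,0,93],
    [0,0,0,0,93],
    [0,0,0,0,93],
  ],
)

```text
t: 3.35
tcp_pos: [0.4768, 0.0382, 0.0358]
orientation: [3.141, -0.001, 0.42]
contact_force: [-1.2, -0.6, 0.5]
opening: 0.0928
```

step_arm(
  rows=[
    [-0.09,-0.04,0.17,0,93],
    [0,0,0,0,93],
    [0,0,0,0,70],
    [0,0,0,0,50],
    [0,0,0,0,30],
    [0,0,0,0,30],
    [0,0,0,0,30],
    [0,0,0,0,30],
    [0,0,0,0,30],
  ],
)

```text
t: 4.25
tcp_pos: [0.4737, 0.0386, 0.0301]
orientation: [-3.142, -0.001, 0.421]
contact_force: [-0.5, 1.2, 0.0]
opening: 0.0434
```

Run:
```python
from h import *
s=env.sense();print(s["tcp_pos"],s["orientation"],s["opening"],s["contact_force"])
p,d=env.read_camera("scene")
cv2.imwrite("pics/s2.png",cv2.resize(p[140:290,200:400,::-1],None,fx=4,fy=4,interpolation=2))
p,d=env.read_camera("top")
cv2.imwrite("pics/t2.png",cv2.resize(p[230:350,250:450,::-1],None,fx=4,fy=4,interpolation=2))
```

```text
[0.47372238 0.03855583 0.03010305] [-3.14156815e+00 -9.37899200e-04  4.20524279e-01] 0.04338472309577621 [-0.46456915  1.21541618  0.03043553]
```

View pics/s2.png

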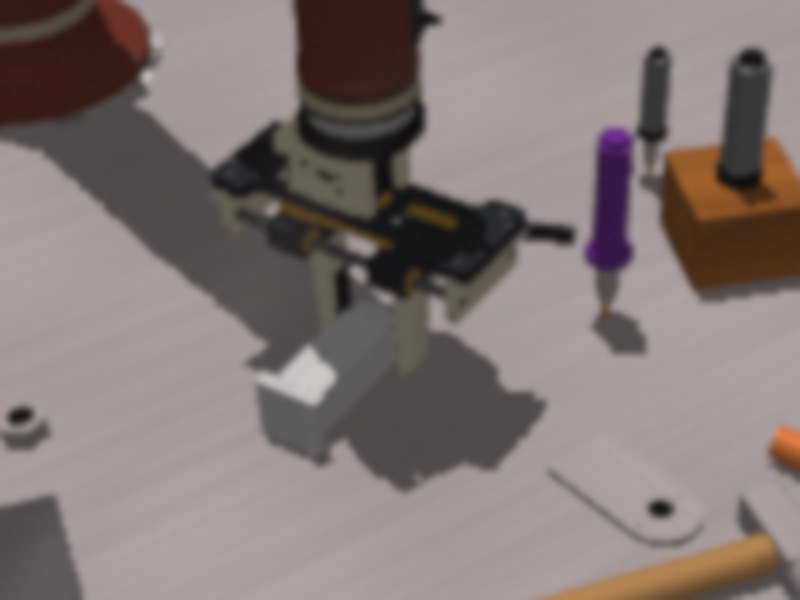

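View pics/t2.png

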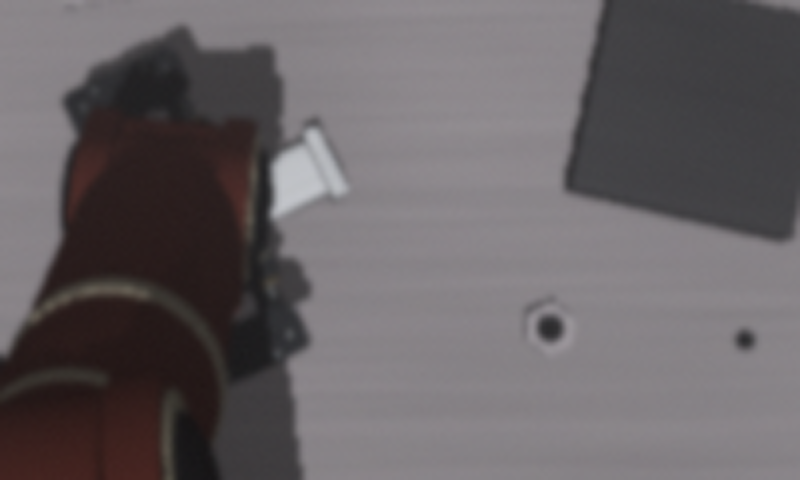

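step_arm(
  rows=[
    [0,0.1,-0.4,0,30],
    [0,0.2,-0.4,0,30],
    [0,0.25,-0.35,0,30],
    [0,0.25,-0.35,0,30],
    [0,0,0,0,30],
    [0,0,0,0,30],
  ],
)

```text
t: 4.95
tcp_pos: [0.4826, 0.0161, 0.0746]
orientation: [-3.141, 0.001, 0.42]
contact_force: [1.7, -0.3, -2.9]
opening: 0.043
```

Run:
```python
from h import *
s=env.sense();print(s["tcp_pos"],s["orientation"],s["opening"],s["contact_force"],s["ft_torque"])
p,d=env.read_camera("scene")
cv2.imwrite("pics/s3.png",cv2.resize(p[140:290,200:400,::-1],None,fx=4,fy=4,interpolation=2))
```

```text
[0.48259277 0.01609818 0.0746349 ] [-3.14145444e+00  8.74367442e-04  4.19528547e-01] 0.04299877560106811 [ 1.68768146 -0.28678888 -2.86086807] [-0.12031876 -0.04763254 -0.04501964]
```

View pics/s3.png

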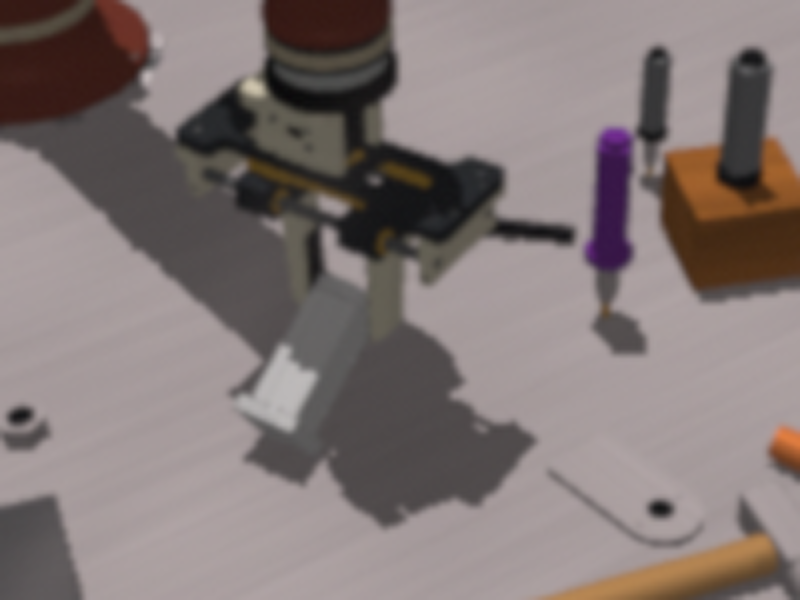

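step_arm(
  rows=[
    [0,0,-0.8,0,30],
    [0,0,-1,0,30],
    [0,0,-1,0,30],
    [0,0,-1,0,30],
    [0,0,0,0,30],
    [0,0,0,0,30],
    [0,0,0,0,30],
    [0,0,0,0,30],
  ],
)

```text
t: 5.8
tcp_pos: [0.4817, 0.0163, 0.1872]
orientation: [-3.14, 0.004, 0.42]
contact_force: [-0.5, -0.2, -4.6]
opening: 0.0431
```

Run:
```python
from h import *
s=env.sense();print(s["tcp_pos"],s["orientation"],s["opening"],s["contact_force"],s["ft_torque"])
p,d=env.read_camera("scene")
cv2.imwrite("pics/s4.png",cv2.resize(p[140:290,200:400,::-1],None,fx=4,fy=4,interpolation=2))
```

```text
[0.48173942 0.01632747 0.18720507] [-3.14015359  0.00412941  0.42005473] 0.04313182072745858 [-0.5071278  -0.16306566 -4.58141635] [ 0.03034335  0.09719121 -0.01460933]
```

View pics/s4.png

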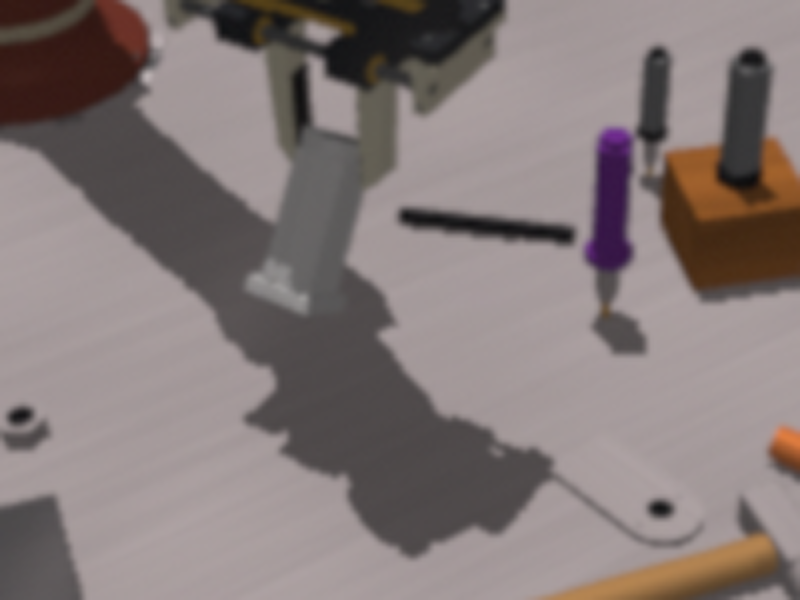

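```bash
cat >> h.py <<'E'
def tilt(yaw,G,n="scene",zmin=None):
    p,d=env.read_camera(n);W=cloud(n,d).reshape(-1,3)
    X=np.array([np.cos(yaw),np.sin(yaw),0]);Y=np.array([np.sin(yaw),-np.cos(yaw),0])
    r=W-G; q=np.stack([r@X,r@Y,r[:,2]],-1)
    k=(abs(q[:,0])<.028)&(abs(q[:,1])<.12)&(q[:,2]<-.01)&(q[:,2]>-.105)&(W[:,2]>(0.012 if zmin is None else zmin))
    return q[k]
E
python3 - <<'E'
from h import *
s=env.sense();G=s["tcp_pos"]-[0,0,.006];yaw=s["orientation"][2]
q=tilt(yaw,G);print(len(q))
# fit axis tilt: minimise distance to model surface (section of shank half 17, foot half 22, in Y-Z plane)
for z in np.arange(-.1,-.01,.01):
    k=(q[:,2]>=z)&(q[:,2]<z+.01)
    if k.any():print(z.round(3),k.sum(),q[k,1].min().round(4),q[k,1].max().round(4),q[k,0].min().round(4),q[k,0].max().round(4))
E
```

```text
701
-0.1 1 0.0321 0.0321 0.0248 0.0248
-0.09 19 0.0286 0.0522 0.017 0.0259
-0.08 49 0.0262 0.0691 -0.0178 0.0262
-0.07 141 0.0211 0.0698 -0.0187 0.026
-0.06 97 0.0113 0.0589 -0.0137 0.0214
-0.05 97 -0.0004 0.051 -0.0128 0.0218
-0.04 106 0.0029 0.0439 -0.015 0.0213
-0.03 89 0.0018 0.0371 -0.0126 0.0215
-0.02 102 -0.0213 0.0316 -0.027 0.0277
```

step_arm(
  rows=[
    [-0.22,0.4,0,0,30],
    [-0.22,0.7,0,0,30],
    [-0.22,0.8,0,0,30],
    [-0.22,0.9,0,0,30],
    [-0.22,0.9,0,0,30],
    [-0.22,0.9,0,0,30],
    [-0.22,0.9,0,0,30],
    [-0.22,0.9,0,0,30],
    [-0.22,0.8,0,0,30],
    [-0.2,0.6,0,0,30],
    [0,0,0,0,30],
    [0,0,0,0,30],
  ],
)

```text
t: 7.1
tcp_pos: [0.5178, -0.2245, 0.1885]
orientation: [-3.14, 0.001, 0.418]
contact_force: [0.8, 0.9, -3.9]
opening: 0.0429
```

Run:
```python
from h import *
s=env.sense();G=s["tcp_pos"]-[0,0,.006];yaw=s["orientation"][2]
print(s["tcp_pos"],s["orientation"])
q=tilt(yaw,G,zmin=.035)
for z in np.arange(-.1,-.01,.01):
    k=(q[:,2]>=z)&(q[:,2]<z+.01)
    if k.any():print(z.round(3),k.sum(),q[k,1].min().round(4),q[k,1].max().round(4),q[k,0].min().round(4),q[k,0].max().round(4))
```

```text
[ 0.5177675  -0.22449783  0.18849761] [-3.13995282e+00  1.15157711e-03  4.18105056e-01]
-0.1 3 0.031 0.0379 0.023 0.0244
-0.09 33 0.0272 0.0535 0.0159 0.026
-0.08 74 0.0244 0.0684 -0.0163 0.026
-0.07 187 0.0192 0.0692 -0.02 0.0252
-0.06 128 0.0127 0.0575 -0.014 0.022
-0.05 125 0.0044 0.0524 -0.0133 0.0213
-0.04 133 -0.0025 0.0437 -0.0137 0.021
-0.03 111 0.0037 0.0381 -0.0157 0.0209
-0.02 114 -0.019 0.0312 -0.027 0.028
```

step_arm(
  rows=[
    [0,0,0.5,0,30],
    [0,0,0.7,0,30],
    [0,0,0.5,0,30],
    [0,0,0.3,0,30],
    [0,0,0.2,0,30],
    [0,0,0,0,30],
    [0,0,0,0,30],
  ],
)

```text
t: 7.85
tcp_pos: [0.5185, -0.222, 0.1255]
orientation: [-3.139, -0.001, 0.422]
contact_force: [-3.8, 3.1, 10.5]
opening: 0.0433
```

step_arm(
  rows=[
    [0,0.25,-0.05,0,30],
    [0,0.25,-0.03,0,30],
    [0,0.25,-0.02,0,30],
    [0,0.25,0,0,30],
    [0,0.25,0,0,30],
    [0,0,0,0,30],
  ],
)

```text
t: 8.45
tcp_pos: [0.537, -0.2605, 0.1299]
orientation: [3.134, -0.006, 0.42]
contact_force: [-0.4, 1.0, 9.3]
opening: 0.0431
```

Run:
```python
from h import *
s=env.sense();G=s["tcp_pos"]-[0,0,.006];yaw=s["orientation"][2]
print(s["tcp_pos"],s["orientation"],s["contact_force"])
q=tilt(yaw,G,zmin=.029)
for z in np.arange(-.1,-.01,.01):
    k=(q[:,2]>=z)&(q[:,2]<z+.01)
    if k.any():print(z.round(3),k.sum(),q[k,1].min().round(4),q[k,1].max().round(4),q[k,0].min().round(4),q[k,0].max().round(4))
p,d=env.read_camera("scene")
cv2.imwrite("pics/s5.png",cv2.resize(p[200:350,100:300,::-1],None,fx=4,fy=4,interpolation=2))
```

```text
[ 0.5369997  -0.26052491  0.12988309] [ 3.13431832 -0.00557009  0.41970988] [-0.42287937  1.0211587   9.32433075]
-0.1 38 -0.01 0.0853 -0.0187 0.0249
-0.09 151 -0.0099 0.0336 -0.02 0.0255
-0.08 75 -0.0074 0.0264 -0.0148 0.0207
-0.07 84 -0.0094 0.0244 -0.0149 0.0205
-0.06 81 -0.0126 0.0234 -0.0144 0.02
-0.05 85 -0.0136 0.0223 -0.0134 0.0203
-0.04 75 -0.0139 0.0204 -0.0164 0.021
-0.03 61 0.0053 0.0191 -0.0132 0.0204
-0.02 63 0.0053 0.017 -0.0278 0.0277
```

View pics/s5.png

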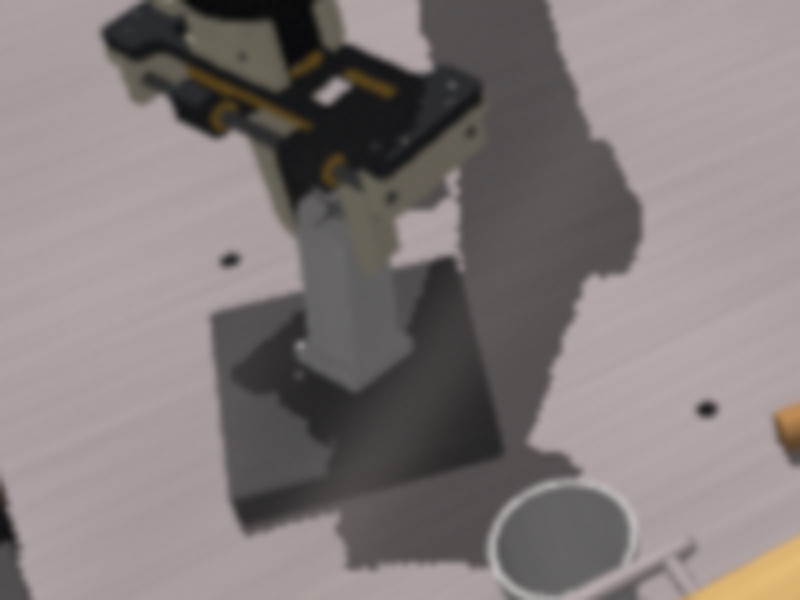

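step_arm(
  rows=[
    [0,0.2,0.02,0,30],
    [0,0.2,0.03,0,30],
    [0,0.1,0.03,0,30],
    [0,0,0,0,30],
    [0,0,0,0,30],
  ],
)

```text
t: 9.05
tcp_pos: [0.5429, -0.274, 0.1277]
orientation: [3.134, -0.005, 0.42]
contact_force: [-0.9, -0.3, 8.1]
opening: 0.043
```

```bash
cat >> h.py <<'E'
def rep():
    s=env.sense();G=s["tcp_pos"]-[0,0,.006];yaw=s["orientation"][2]
    print(s["t"],s["tcp_pos"],s["orientation"],s["contact_force"],s["opening"])
    q=tilt(yaw,G,zmin=.029)
    for z in np.arange(-.1,-.01,.01):
        k=(q[:,2]>=z)&(q[:,2]<z+.01)
        if k.any():print(z.round(3),k.sum(),q[k,1].min().round(4),np.sort(q[k,1])[-4:].round(4),q[k,0].min().round(4),q[k,0].max().round(4))
E
python3 -c "
from h import *
rep()"
```

```text
9.05 [ 0.54286256 -0.27402833  0.12768408] [ 3.13405845 -0.00514226  0.42017088] [-0.93543367 -0.3067937   8.06574816] 0.043044608035560844
-0.1 26 -0.0238 [0.0183 0.0183 0.0184 0.0191] -0.0186 0.0247
-0.09 146 -0.024 [0.0187 0.019  0.019  0.019 ] -0.0211 0.0265
-0.08 70 -0.0195 [0.014  0.014  0.0141 0.0142] -0.0107 0.0208
-0.07 70 -0.0223 [0.0136 0.0137 0.0137 0.0137] -0.0135 0.0198
-0.06 73 -0.019 [0.0136 0.0139 0.0141 0.0141] -0.0123 0.0214
-0.05 77 -0.0201 [0.0136 0.014  0.014  0.014 ] -0.0136 0.0207
-0.04 69 -0.019 [0.0136 0.0137 0.0138 0.0139] -0.0167 0.0198
-0.03 46 0.0043 [0.0131 0.0132 0.0133 0.0143] -0.0148 0.0202
-0.02 49 0.0059 [0.0131 0.0136 0.0137 0.0138] -0.0276 0.0264
```

step_arm(
  rows=[
    [0,0,-0.05,0,30],
    [0,0,0,0,30],
    [0,0,0,0,50],
    [0,0,0,0,60],
    [0,0,0,0,80],
    [0,0,0,0,93],
    [0,0,0,0,93],
    [0,0,0,0,93],
  ],
)

```text
t: 9.9
tcp_pos: [0.5401, -0.272, 0.125]
orientation: [-3.141, 0.0, 0.42]
contact_force: [-0.0, -0.1, -0.4]
opening: 0.0855
```

```bash
python3 -c "
from h import *
rep()"
```

```text
9.9 [ 0.5400542  -0.27195441  0.12495681] [-3.14126703e+00  3.37031907e-04  4.19917821e-01] [-0.03772158 -0.11627212 -0.43473894] 0.08550776538300343
-0.09 150 -0.0221 [0.0222 0.0223 0.0223 0.0228] -0.02 0.0265
-0.08 74 -0.0164 [0.0166 0.0167 0.0168 0.017 ] -0.0131 0.022
-0.07 67 -0.0167 [0.0169 0.017  0.017  0.0172] -0.0128 0.0216
-0.06 64 -0.0127 [0.0168 0.017  0.017  0.0178] -0.0129 0.0211
-0.05 71 -0.0096 [0.0166 0.0167 0.017  0.017 ] -0.013 0.0222
-0.04 67 -0.0093 [0.0164 0.0164 0.0164 0.0166] -0.0142 0.0219
-0.03 65 -0.0093 [0.0166 0.0169 0.0171 0.0176] -0.0139 0.0215
-0.02 72 -0.0092 [0.0169 0.017  0.0172 0.0174] -0.0114 0.0213
```

step_arm(
  rows=[
    [0,0,-0.5,0,93],
    [0,0,-1,0,93],
    [0,0,-1,0,93],
    [0,0,-1,0,93],
    [0,0,-1,0,93],
    [0,1,0,0,93],
    [0,1,0,0,93],
    [0,1,0,0,93],
    [0,1,0,0,93],
    [0,0,0,0,93],
  ],
)

```text
t: 10.95
tcp_pos: [0.5882, -0.3861, 0.2588]
orientation: [3.139, 0.003, 0.415]
contact_force: [0.3, 0.1, -0.2]
opening: 0.0928
```

Run:
```python
from h import *
s=env.sense();print(s["t"],s["tcp_pos"],s["orientation"])
for n in ("top","scene"):
    p,d=env.read_camera(n);cv2.imwrite(f"pics/{n}6.png",p[:,:,::-1]);np.save(f"pics/{n}6d.npy",d)
```

```text
10.95 [ 0.58817511 -0.3861318   0.25876826] [3.13942938e+00 2.94460971e-03 4.15106435e-01]
```

View pics/top6.png

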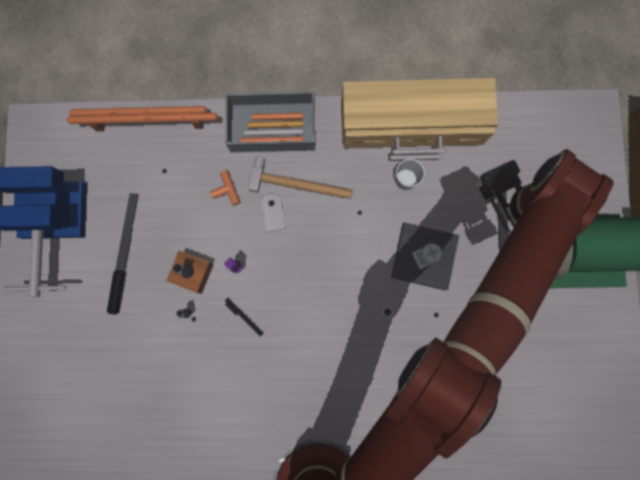

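View pics/scene6.png

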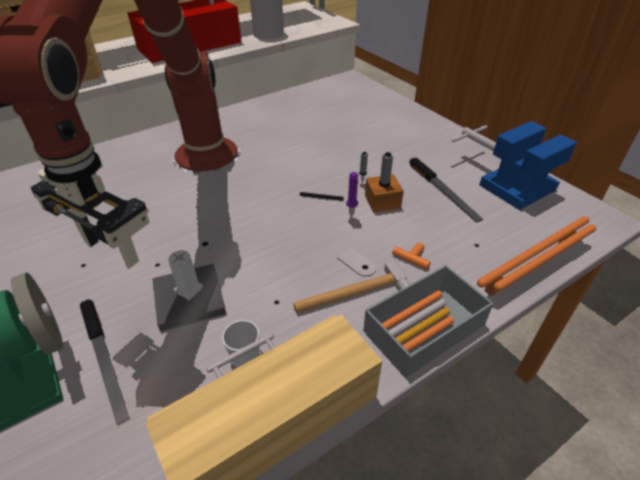

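Run:
```python
from h import *
np.set_printoptions(precision=4,suppress=True)
t=cv2.imread("pics/top6.png");s=cv2.imread("pics/scene6.png")
a=cv2.resize(t[235:305,155:225],None,fx=8,fy=8,interpolation=2)
b=cv2.resize(t[225:285,400:460],None,fx=9,fy=9,interpolation=2)
c=cv2.resize(s[140:220,355:415],None,fx=7,fy=7,interpolation=2)
cv2.imwrite("pics/a6.png",a);cv2.imwrite("pics/b6.png",b);cv2.imwrite("pics/cc6.png",c)
W=cloud("top",np.load("pics/top6d.npy"))
S=W[225:285,400:460].reshape(-1,3);S=S[(S[:,2]>.115)&(S[:,2]<.14)]
print("head",len(S),np.median(S[:,2]),S[:,:2].mean(0),cv2.minEnclosingCircle((S[:,:2]*1000).astype(np.float32)),cv2.minAreaRect((S[:,:2]*1000).astype(np.float32)))
S=W[250:290,160:200].reshape(-1,3)
for lo,hi in((.152,.16),(.146,.152),(.1,.146),(.064,.072)):
    k=S[(S[:,2]>lo)&(S[:,2]<hi)];print(lo,len(k),k.mean(0) if len(k) else 0, cv2.minAreaRect((k[:,:2]*1000).astype(np.float32)) if len(k)>3 else 0)
```

```text
head 302 0.12457509114430074 [ 0.539  -0.2702] ((539.1529541015625, -270.2122497558594), 22.265451431274414) ((539.1805419921875, -270.5857849121094), (41.67179870605469, 42.19383239746094), 42.24970626831055)
0.152 52 [0.5141 0.3011 0.1547] ((515.157470703125, 301.0101013183594), (17.20761489868164, 19.66739845275879), 62.6576042175293)
0.146 37 [0.5123 0.2988 0.1494] ((513.5150756835938, 300.5362854003906), (20.726804733276367, 21.090213775634766), 79.6613540649414)
0.1 60 [0.5119 0.2929 0.1254] ((513.4567260742188, 299.0531311035156), (19.407642364501953, 22.21953010559082), 81.39423370361328)
0.064 72 [0.5133 0.2961 0.0665] ((516.1375122070312, 303.5201110839844), (63.69729232788086, 74.08334350585938), 69.77843475341797)
```

View pics/a6.png

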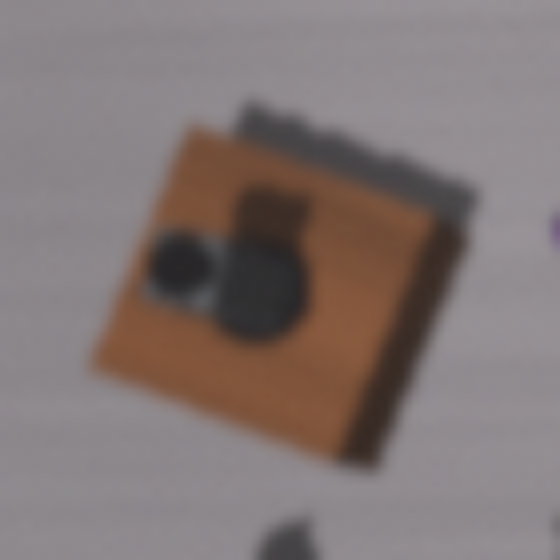

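View pics/b6.png

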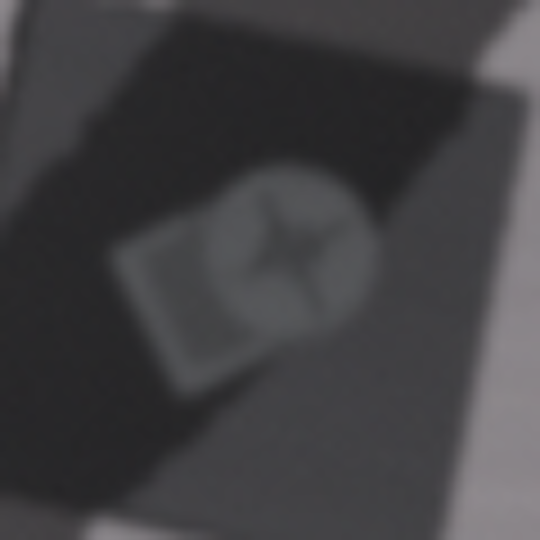

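View pics/cc6.png

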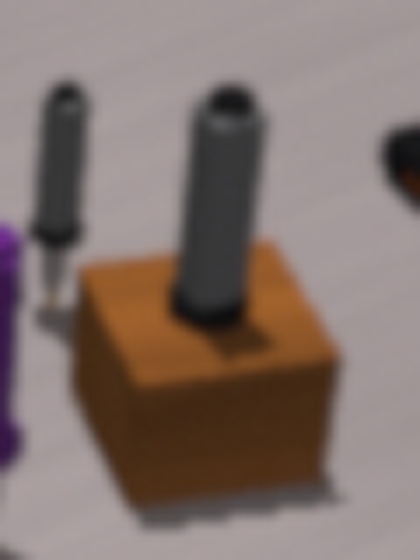

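Run:
```python
from h import *
np.set_printoptions(precision=4,suppress=True)
W=cloud("top",np.load("pics/top6d.npy"))
print("cross",ray("top",400+288/9-.4,225+250/9-.4,.1246))
for nm,(x0,y0,x1,y1) in dict(purple=(222,250,246,276),small=(174,298,200,324)).items():
    S=W[y0:y1,x0:x1].reshape(-1,3);print(nm,S[:,2].max());k=S[S[:,2]>.03];print(k.mean(0),k[:,:2].min(0),k[:,:2].max(0))
V=cloud("scene",np.load("pics/scene6d.npy"))
S=V[140:200,370:402].reshape(-1,3);
for lo in np.arange(.07,.16,.01):
    k=S[(S[:,2]>lo)&(S[:,2]<lo+.01)&(abs(S[:,0]-.513)<.03)&(abs(S[:,1]-.3)<.03)];print(lo.round(2),len(k),k.mean(0),k.min(0)[:2],k.max(0)[:2])
S=V[240:300,150:220].reshape(-1,3);S=S[(S[:,2]>.12)&(S[:,2]<.13)];print("head scene",len(S),np.median(S[:,2]),cv2.minEnclosingCircle((S[:,:2]*1000).astype(np.float32)))
```

```text
cross [ 0.5392 -0.2705  0.1246]
purple 0.15158256399818398
[0.5214 0.1822 0.1107] [0.5087 0.1706] [0.538  0.1996]
small 1.3249583089561532
[0.4144 0.2938 0.1203] [ 0.4039 -0.0113] [0.4255 0.3172]
0.07 34 [0.5228 0.2976 0.0754] [0.5064 0.289 ] [0.5299 0.3102]
0.08 33 [0.5235 0.2963 0.0854] [0.5084 0.2889] [0.5302 0.3089]
0.09 33 [0.5225 0.2974 0.0951] [0.5047 0.2878] [0.5288 0.3114]
0.1 35 [0.5232 0.2972 0.1051] [0.5074 0.2894] [0.5301 0.313 ]
0.11 34 [0.5245 0.2971 0.1155] [0.5096 0.2898] [0.5301 0.3105]
0.12 34 [0.522  0.2968 0.1248] [0.5058 0.2884] [0.5316 0.3119]
0.13 38 [0.5232 0.297  0.1347] [0.5072 0.2895] [0.5305 0.3107]
0.14 47 [0.5228 0.2978 0.1454] [0.5058 0.2896] [0.5309 0.3125]
0.15 31 [0.5175 0.3015 0.1527] [0.5085 0.2925] [0.5255 0.3118]
head scene 276 0.12428413836611768 ((543.6280517578125, -271.02288818359375), 23.242591857910156)
```

step_arm(
  rows=[
    [0,0,0,0.7,93],
    [0,0,0,0.9,93],
    [0,0,0,0.9,93],
    [0,0,0,0.9,60],
    [0,0,0,0.82,60],
    [0,0,0,0,60],
  ],
)

```text
t: 11.65
tcp_pos: [0.5894, -0.3796, 0.2604]
orientation: [-3.14, 0.0, -0.167]
contact_force: [-0.2, -0.3, 0.1]
opening: 0.0732
```

step_arm(
  rows=[
    [-0.28,-0.7,0,0,60],
    [-0.28,-1,0,0,60],
    [-0.28,-1,0,0,60],
    [-0.28,-1,0,0,60],
    [-0.28,-1,0,0,60],
    [-0.28,-1,0,0,60],
    [-0.28,-1,0,0,60],
    [-0.28,-1,0,0,60],
    [-0.28,-1,0,0,60],
    [-0.28,-1,0,0,60],
    [-0.28,-1,0,0,60],
    [-0.28,-1,0,0,60],
  ],
)

```text
t: 12.85
tcp_pos: [0.5481, -0.0165, 0.2606]
orientation: [-3.141, -0.0, -0.165]
contact_force: [0.5, 0.3, 0.2]
opening: 0.0601
```

step_arm(
  rows=[
    [-0.28,-1,0,0,60],
    [-0.28,-1,0,0,60],
    [-0.28,-1,0,0,60],
    [-0.28,-1,0,0,60],
    [-0.28,-1,0,0,60],
    [-0.28,-1,0,0,60],
    [-0.28,-1,0,0,60],
    [-0.28,-1,0,0,60],
    [0,0,0,0,60],
    [0,0,0,0,60],
  ],
)

```text
t: 13.85
tcp_pos: [0.5221, 0.2301, 0.2602]
orientation: [3.141, 0.001, -0.165]
contact_force: [-0.3, -0.3, -1.0]
opening: 0.0604
```

step_arm(
  rows=[
    [-0.23,-0.8,0,0.05,60],
    [-0.22,-0.8,0,0,60],
    [-0.22,-0.67,0,0,60],
    [0,0,0,0,60],
    [0,0,0,0,60],
    [0,0,0,0,60],
  ],
)

```text
t: 14.45
tcp_pos: [0.5158, 0.297, 0.2604]
orientation: [3.14, -0.001, -0.18]
contact_force: [0.4, 0.1, 1.1]
opening: 0.0599
```

Run:
```python
from h import *
s=env.sense();print(s["t"],s["tcp_pos"],s["orientation"])
for n,(y0,x0) in dict(scene=(90,300)).items():
    p,d=env.read_camera(n);cv2.imwrite(f"pics/{n}7.png",cv2.resize(p[y0:y0+150,x0:x0+160,::-1],None,fx=4,fy=4,interpolation=2))
```

```text
14.45 [0.51583975 0.29695708 0.26043373] [ 3.14015435e+00 -8.24018660e-04 -1.79563896e-01]
```

View pics/scene7.png

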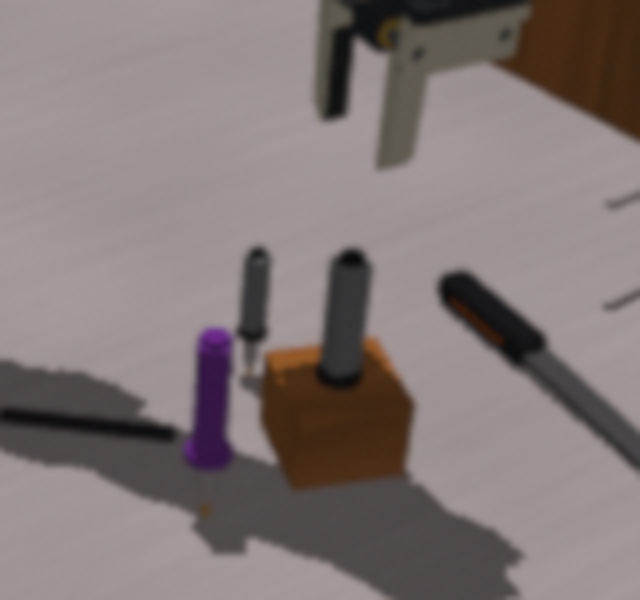

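step_arm(
  rows=[
    [-0.1,-0.1,0.4,0,60],
    [0,0,0.7,0,60],
    [0,0,0.8,0,60],
    [0,0,0.8,0,60],
    [0,0,0.8,0,60],
    [0,0,0.6,0,60],
    [0,0,0.4,0,60],
    [0,0,0.1,0,60],
    [0,0,0,0,60],
    [0,0,0,0,60],
  ],
)

```text
t: 15.5
tcp_pos: [0.5133, 0.3034, 0.123]
orientation: [-3.14, -0.001, -0.177]
contact_force: [0.9, -0.2, -0.1]
opening: 0.0599
```

Run:
```python
from h import *
s=env.sense();print(s["t"],s["tcp_pos"],s["orientation"],s["contact_force"])
for n,(y0,x0) in dict(scene=(90,300)).items():
    p,d=env.read_camera(n);cv2.imwrite(f"pics/{n}8.png",cv2.resize(p[y0:y0+150,x0:x0+160,::-1],None,fx=4,fy=4,interpolation=2))
```

```text
15.5 [0.5133117  0.30342146 0.12301034] [-3.14046650e+00 -1.42421995e-03 -1.76518778e-01] [ 0.88467368 -0.24040062 -0.10943108]
```

View pics/scene8.png

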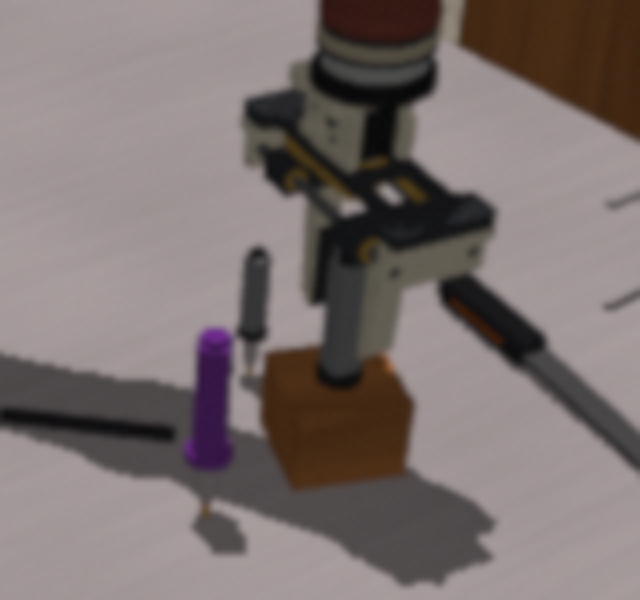

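step_arm(
  rows=[
    [0,0.09,0,0,60],
    [0,0,0,0,60],
    [0,0,0,0,45],
    [0,0,0,0,30],
    [0,0,0,0,15],
    [0,0,0,0,10],
    [0,0,0,0,10],
    [0,0,0,0,10],
    [0,0,0,0,10],
  ],
)

```text
t: 16.45
tcp_pos: [0.5126, 0.3006, 0.1222]
orientation: [-3.141, -0.001, -0.176]
contact_force: [0.3, 0.7, -0.3]
opening: 0.022
```

step_arm(
  rows=[
    [0,0,-0.2,0,10],
    [0,0,-0.4,0,10],
    [0,0,-0.5,0,10],
    [0,0,-0.5,0,10],
    [0,0,-0.6,0,10],
    [0,0,-0.7,0,10],
    [0,0,-0.7,0,10],
    [0,0,-0.7,0,10],
    [0,0,-0.7,0,10],
    [0,0,-0.4,0,10],
    [0,0,0,0,10],
    [0,0,0,0,10],
  ],
)

```text
t: 17.65
tcp_pos: [0.5114, 0.3004, 0.2836]
orientation: [3.141, 0.002, -0.176]
contact_force: [0.1, 0.0, -1.3]
opening: 0.022
```

Run:
```python
from h import *
s=env.sense();print(s["t"],s["tcp_pos"],s["orientation"],s["contact_force"],s["opening"])
for n,(y0,x0) in dict(scene=(50,290)).items():
    p,d=env.read_camera(n);cv2.imwrite(f"pics/{n}9.png",cv2.resize(p[y0:y0+150,x0:x0+160,::-1],None,fx=4,fy=4,interpolation=2));np.save("pics/s9d.npy",d)
```

```text
17.65 [0.51137326 0.30039206 0.28364304] [ 3.14067752e+00  1.69241870e-03 -1.76213862e-01] [ 0.09272632  0.03640349 -1.27901685] 0.022039840334203916
```

View pics/scene9.png

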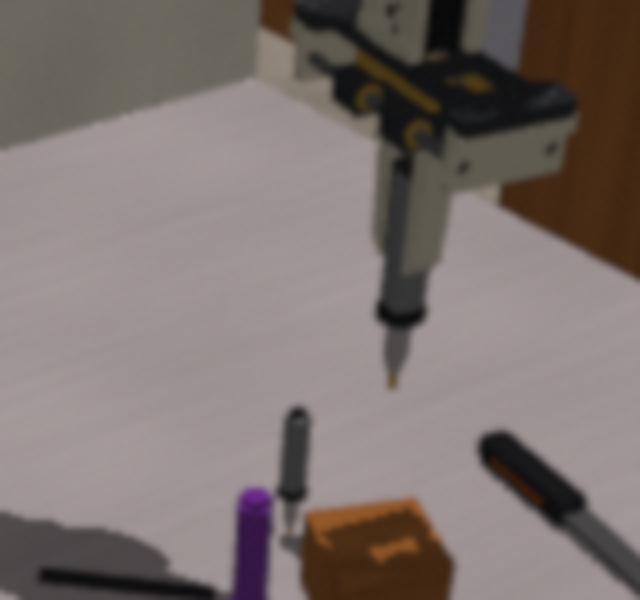

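step_arm(
  rows=[
    [0,0,-0.5,0,10],
    [0.1,0.4,-0.2,0,10],
    [0.2,0.7,0,0,10],
    [0.22,0.9,0,0,10],
    [0.22,0.9,0,0,10],
    [0.22,0.9,0,0,10],
    [0.22,0.9,0,0,10],
    [0.22,0.9,0,0,10],
    [0.22,0.9,0,0,10],
    [0.22,0.9,0,0,10],
    [0.22,0.9,0,0,10],
    [0.22,0.9,0,0,10],
  ],
)

```text
t: 18.9
tcp_pos: [0.5302, 0.0146, 0.3044]
orientation: [3.141, 0.002, -0.178]
contact_force: [0.4, -0.9, -1.6]
opening: 0.0222
```

step_arm(
  rows=[
    [0.22,0.9,0,0,10],
    [0.22,0.9,0,0,10],
    [0.22,0.9,0,0,10],
    [0.22,0.9,0,0,10],
    [0.22,0.9,0,0,10],
    [0.22,0.9,0,0,10],
    [0.22,0.9,0,0,10],
    [0.22,0.9,0,0,10],
    [0.2,0.7,0,0,10],
    [0,0.3,0,0,10],
    [0,0,0,0,10],
    [0,0,0,0,10],
  ],
)

```text
t: 20.1
tcp_pos: [0.5456, -0.2344, 0.3048]
orientation: [-3.14, 0.001, -0.175]
contact_force: [0.4, 0.2, -1.8]
opening: 0.0221
```

step_arm(
  rows=[
    [0,0.4,0,0,10],
    [0,0.5,0,0,10],
    [0,0.32,0,0,10],
    [0,0,0.5,0,10],
    [0,0,0.6,0,10],
    [0,0,0.4,0,10],
    [0,0,0.2,0,10],
    [0,0,0,0,10],
    [0,0,0,0,10],
    [0,0,0,0,10],
  ],
)

```text
t: 21.1
tcp_pos: [0.5398, -0.272, 0.255]
orientation: [3.141, -0.002, -0.176]
contact_force: [0.5, -0.1, -1.1]
opening: 0.0222
```

Run:
```python
from h import *
s=env.sense();print(s["t"],s["tcp_pos"],s["orientation"],s["contact_force"],s["opening"])
p,d=env.read_camera("scene");cv2.imwrite(f"pics/s10.png",cv2.resize(p[180:310,120:260,::-1],None,fx=5,fy=4.6,interpolation=2));cv2.imwrite("pics/s10f.png",p[:,:,::-1])
p,d=env.read_camera("top");cv2.imwrite(f"pics/t10.png",cv2.resize(p[200:300,370:490,::-1],None,fx=6,fy=6,interpolation=2))
```

```text
21.1 [ 0.53984965 -0.27201796  0.25504768] [ 3.14095238e+00 -1.69557150e-03 -1.76299977e-01] [ 0.5381353  -0.08804397 -1.07923059] 0.022176069316588776
```

View pics/s10.png

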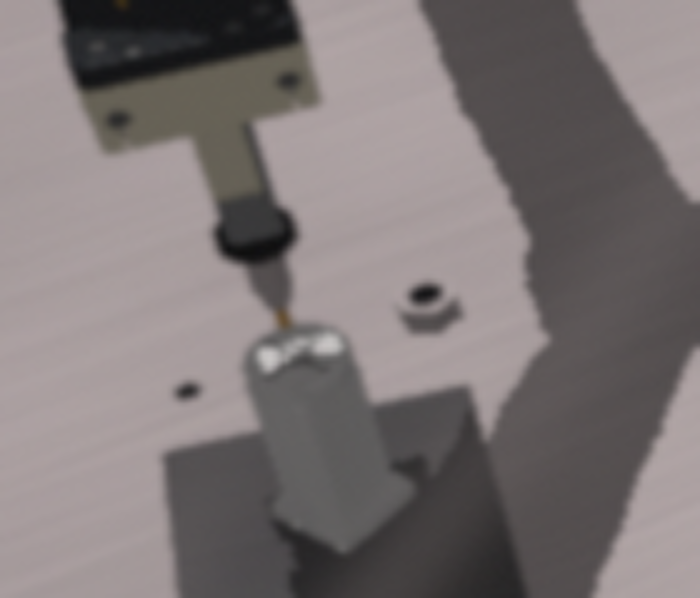

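View pics/t10.png

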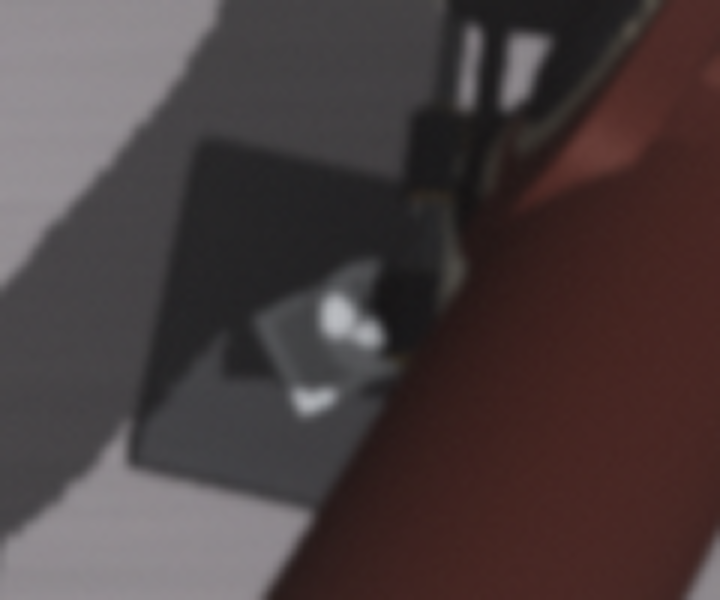

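Run:
```python
from h import *
print(ray("scene",176.4,249.6,.1428), "vs scene head .5436,-.271")
print(ray("scene",387.6,145.8,.1714),"earlier tip, tcp .5114 .3004")
print(proj("scene",(.5436,-.271,.1248)))
```

```text
[ 0.53819761 -0.26974748  0.1428    ] vs scene head .5436,-.271
[0.50977759 0.30549573 0.1714    ] earlier tip, tcp .5114 .3004
(np.float64(178.72754283816715), np.float64(257.72556143890466))
```

View pics/s10f.png

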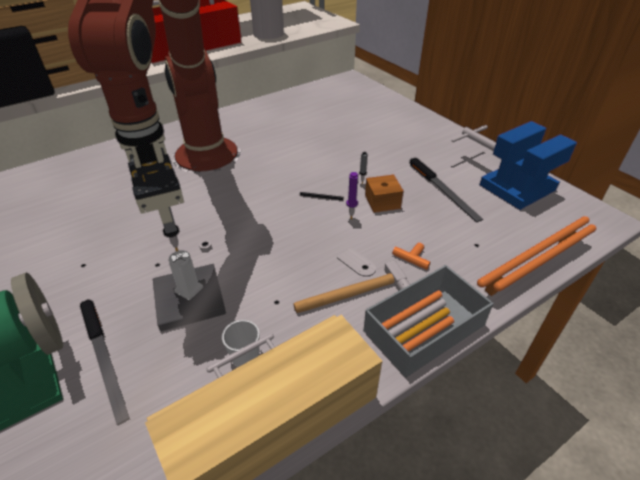

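Run:
```python
from h import *
s=cv2.imread("pics/scene6.png");cv2.imwrite("pics/s6h.png",cv2.resize(s[240:280,155:205],None,fx=14,fy=14,interpolation=2))
```

```text
(no output)
```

View pics/s6h.png

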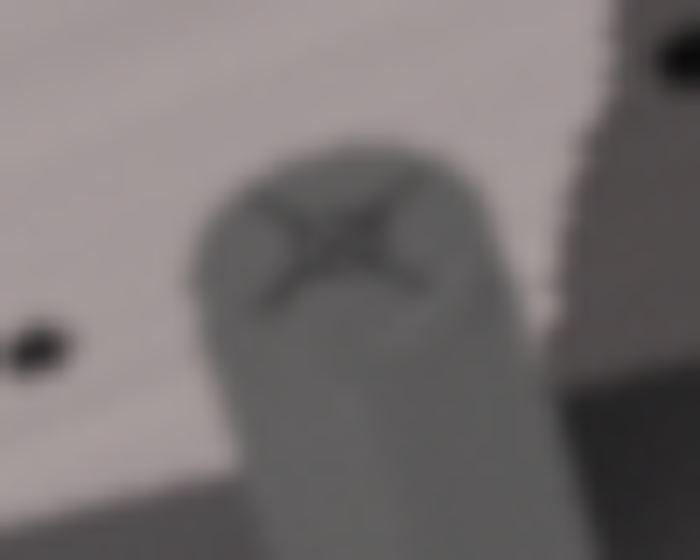

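step_arm(
  rows=[
    [0,0,0.2,0,10],
    [0,0,0.15,0,10],
    [0,0,0.1,0,10],
    [0,0,0,0,10],
    [0,0,0,0,10],
    [0,0,0,0,10],
  ],
)

```text
t: 21.8
tcp_pos: [0.5395, -0.2718, 0.2408]
orientation: [3.141, -0.0, -0.176]
contact_force: [-0.8, 0.4, -1.7]
opening: 0.0218
```

Run:
```python
from h import *
s=env.sense();print(s["t"],s["tcp_pos"],s["orientation"],s["contact_force"],s["opening"])
p,d=env.read_camera("scene");cv2.imwrite(f"pics/s11.png",cv2.resize(p[230:275,155:205,::-1],None,fx=13,fy=13,interpolation=2))
```

```text
21.8 [ 0.53952126 -0.27175602  0.240809  ] [ 3.14137720e+00 -2.97995508e-04 -1.76353061e-01] [-0.84605906  0.3894441  -1.74163261] 0.021828109232287455
```

View pics/s11.png

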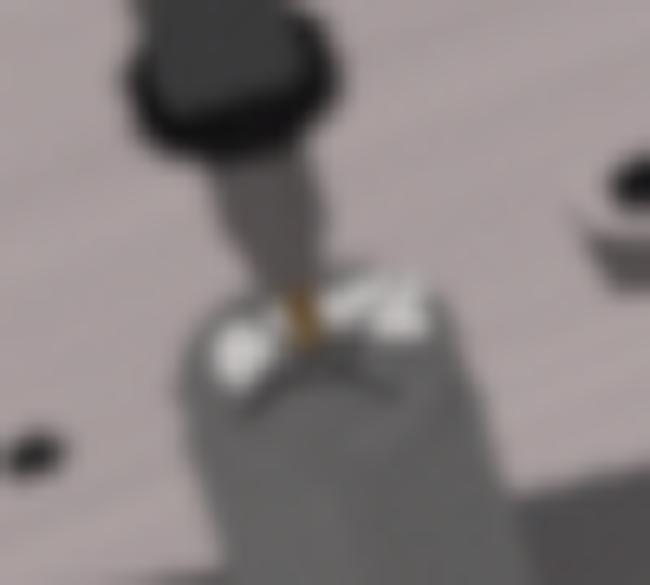

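Run:
```python
from h import *
a=ray("scene",179.6,256.9,.1248);print("cross",a);b=ray("scene",178.6,256.8,.1286);print("tip",b,b-a)
print(ray("scene",178.6,256.8,.1255)-a)
```

```text
cross [ 0.54232103 -0.26863752  0.1248    ]
tip [ 0.54502803 -0.27094979  0.1286    ] [ 0.002707   -0.00231227  0.0038    ]
[-0.0006733  -0.00172718  0.0007    ]
```

step_arm(
  rows=[
    [0,0,0.07,0,10],
    [0,0,0.07,0,10],
    [0,0,0,0,10],
    [0,0,0,0,10],
  ],
)

```text
t: 22.25
tcp_pos: [0.5395, -0.2717, 0.2366]
orientation: [3.141, -0.0, -0.176]
contact_force: [0.6, -1.1, -0.2]
opening: 0.022
```

Run:
```python
from h import *
s=env.sense();print(s["t"],s["tcp_pos"],s["orientation"],s["contact_force"],s["opening"])
p,d=env.read_camera("scene");cv2.imwrite(f"pics/s12.png",cv2.resize(p[230:275,155:205,::-1],None,fx=13,fy=13,interpolation=2))
```

```text
22.25 [ 0.53951381 -0.27172833  0.23656292] [ 3.14145288e+00 -2.38623186e-04 -1.76384823e-01] [ 0.64534167 -1.13599599 -0.2095698 ] 0.021969251691028206
```

View pics/s12.png

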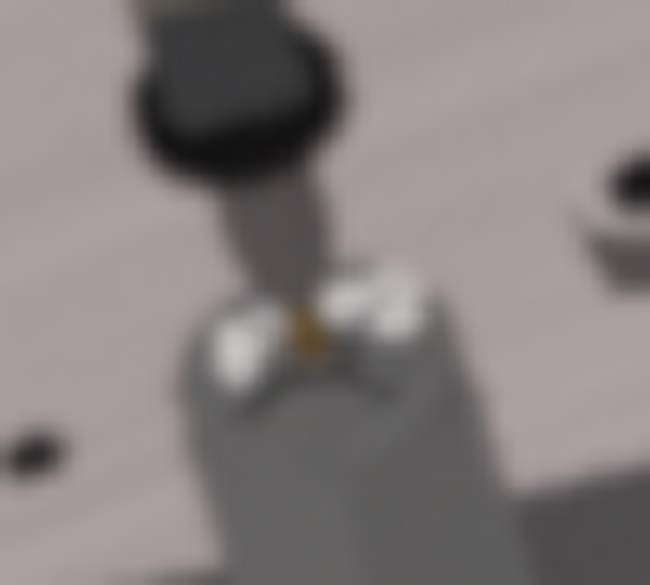

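step_arm(
  rows=[
    [0.03,-0.04,-0.15,0,10],
    [0,0,0,0,10],
    [0,0,0.08,0,10],
    [0,0,0.07,0,10],
    [0,0,0.07,0,10],
    [0,0,0.05,0,10],
    [0,0,0.03,0,10],
    [0,0,0,0,10],
    [0,0,0,0,10],
    [0,0,0,0,10],
  ],
)

```text
t: 23.3
tcp_pos: [0.5405, -0.2706, 0.2322]
orientation: [3.142, -0.0, -0.176]
contact_force: [-0.3, 1.5, 1.8]
opening: 0.0218
```

Run:
```python
from h import *
F=[]
for i in range(4):
    s=env.sense();F.append(s["contact_force"][2]);p,d=env.read_camera("scene")
print(s["t"],s["tcp_pos"],s["orientation"],F,s["opening"])
cv2.imwrite(f"pics/s13.png",cv2.resize(p[230:275,155:205,::-1],None,fx=13,fy=13,interpolation=2))
```

```text
23.45 [ 0.54051634 -0.27063669  0.23206084] [ 3.14153767e+00 -8.02557164e-05 -1.76363025e-01] [np.float64(1.7679691066029335), np.float64(1.5333901980825029), np.float64(2.1835838694014633), np.float64(1.9048946692315134)] 0.021927776423384844
```

View pics/s13.png

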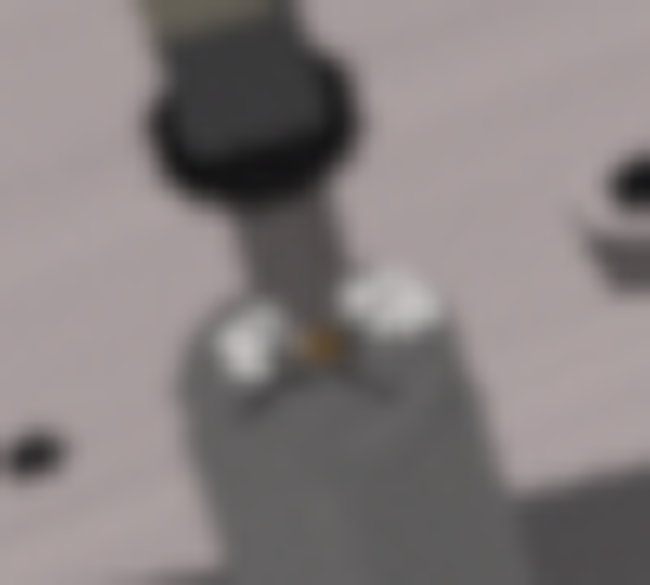

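Run:
```python
from plant import env
env.finish_job()
s=env.sense();print(s["t"],s["tcp_pos"],s["contact_force"],s["opening"])
```

```text
the job is handed in; nothing more can be done
the job is handed in; nothing more can be done
```

The pillar is standing free on the block, and the probe is held upright on its mark with the nose about half way in. The job was handed in at about 23.5 s; it reports no verdict.

**Pillar:** I gripped it by its head and lifted, and it swung part of the way upright in the fingers. I finished by pivoting its foot on the block. After I let go, the camera showed it vertical, with its head centre at about (0.539, -0.270). The block's centre measured about (0.541, -0.277), so the foot is well inside the 50 mm limit.

**Probe:** I took the larger grey probe out of the stand, gripping the flats (22 mm opening), and left the purple one and the small one alone.

**Last checks:**
- **Force:** the nose is pressed with about 3.2 N once the probe's weight is allowed for, which means about 4.8 mm in.
- **Position:** the tool centre is at (0.5405, -0.2706), about 1.5 mm from the mark as the top camera measured it. In the scene camera the nose lines up with the mark to within a pixel sideways, about 2 mm.
- **Uprightness:** the tool's tilt is below 0.001 rad.
- **Other things on the bench:** a picture taken just before pressing showed nothing visibly moved. I checked that only by eye.

**Disagreement:** the two cameras differ by about 3–4 mm in x. I used the top camera because it agreed with where the fingers closed on the pillar, and used the scene camera only to compare the nose with the mark.

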